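# Stir the grinding balls and hang the stirrer back

## Robot

A 7-joint arm with a two-finger parallel gripper is mounted at the origin on the work surface; the furniture and walls round the work are solid. World frame = base frame: x ahead of the robot, y to its left, z up, the work surface at z = 0. Lengths are in m, angles in rad, forces in N, time in s.
With the tool pointing down it reaches from about 0.375 to 0.925 m from the base axis. Payload 3.1 kg.
Tool frame: the origin (TCP) lies between the finger pads; the fingertips stand 19 mm ahead of it and the grasp point (between the pads) is the TCP; z points along the fingers, y is the line along which they close (so a half turn about z gives the same grasp; the last joint's range is limited). The gripper opens to 85 mm and grips with 20 to 120 N. Pads are 22 mm wide; open, the fingers measure 114 mm over their backs; the gripper's body (76 mm by 85 mm) begins 54 mm behind the grasp point. The pads swing forward as they close: fully open they stand 13 mm farther back than shut.
Start: joints at [1.106, 0.383, 0.044, 1.598, -0.018, 1.161, -0.05], TCP at [0.233, -0.607, 0.25] pointing down, gripper open.
Joint ranges: [-2.61, 2.61], [-0.41, 2.15], [-1.48, 1.57], [0, 2.5], [-1.57, 4.71], [0.05, 1.97], [-2.85, 2.85]. Speed limits (rad/s): [2.79, 2.79, 3.14, 3.14, 3.14, 3.14, 3.14].

## Interface

Orientations are given as a unit quaternion [x, y, z, w].
In Python, from bench import move_ptp, movel, move_j, move_gripper, pause, inverse_kinematics, read_camera, camera_params, MotionError, sign_off, look_for, tip_of, read_time_s, read_qpos, read_joint_vel, read_effort, read_eef_pos, read_tcp_rot, read_ft_force, read_ft_torque, read_finger_gap, read_grasp_force gives the robot as it stands. Calls block until the motion is done:
- move_ptp(position, orientation): joint-space move of the TCP to a pose.
- movel(position, orientation=None, speed=0.15): straight line of the TCP; orientation=None keeps the orientation; speed is the mean speed in m/s.
- move_j(angles): joint-space move.
- move_gripper(opening, effort=None): finger opening in m; effort is the grip in N (None keeps the last); returns when the fingers have stopped.
- pause(seconds).
- inverse_kinematics(position, orientation): joint angles nearest the present ones, or None.
- read_camera(name): name is "scene" or "top" or "wrist"; returns the picture (480x640x3 uint8, red, green, blue); there is no depth.
- camera_params(name): a dict with "K" (3x3 intrinsics, pixels), "camera_from_world" (4x4, takes a point from world to camera coordinates). Camera axes: x right, y down, z forward; pixel columns grow to the right and rows downward; lengths in m; the calibration is good to about 2 mm. The wrist camera is an equidistant fisheye: a pixel r from the principal point sees the ray r / f radians off the axis. A picture is of the moment at which its call begins: read the wrist's pose just before it. camera_params takes no time and is no camera call; for the wrist camera it gives the pose at the moment of the call.
A pose or a line that the arm cannot do raises MotionError and nothing moves.
- sign_off(): hands the job in; it is judged then, once.
Trained networks look in the newest picture that a camera, given by its name, has taken for a name from the list of things; names that differ only in an ending like _2 or _b are one class to them, and where a whole thing is asked for, a point or a joint stands for the part that bears it (a point fixed in the world has none). Each returns a list of dicts, best first, with "confidence" (0 to 1); they miss things now and then, are a little off and sometimes report something else, mostly with a low value. They report only what shows in the picture. A call takes as long as a camera call. They do not tell look-alikes from the thing itself.
- look_for(camera, name): "at" ([column, row] in pixels, amid what is visible of it).
- tip_of(camera, name): "at" ([column, row] in pixels: a listed point, or the origin of a listed thing).
Readings, each from a call of its own:
- read_time_s(): time.
- read_qpos(): joint angles.
- read_joint_vel(): joint speeds.
- read_effort(): joint torques, N m.
- read_eef_pos(): TCP position.
- read_tcp_rot(): TCP orientation.
- read_ft_force(): force on the tool from outside, world axes, zero at the start.
- read_ft_torque(): the same for the moment, N m.
- read_finger_gap(): finger opening in m.
- read_grasp_force(): force on a finger pad.
Only numpy, scipy, OpenCV 4.12 (cv2) and the standard library are available. Lean on these libraries where they do the work, as an engineer would, in place of code of your own. Each camera call takes 0.05 s, during which the arm holds its last target. There are 200 camera calls.

## Task

Lift the stirrer with the broad paddle (not the slim rod) up and off its peg, lower its paddle to just above the floor of the mill jar and stir the grinding balls with a couple of full, wide circles. Then take it out and hang it back by its eye on the empty peg; all the balls stay in the jar, and the rod, the brown bottle and the flat dish beside the jar stay where they are.

Things in the scene. Friction and masses are not known exactly. Their poses are not given: they have to be found in the camera images.
- paddle: 215 mm high, from below: flat steel paddle 30 (y) x 5 (x) x 45 mm; 8 mm stem; upright steel eye, opening 26 (y) x 34 mm (z = 103 to 137), bars 6 mm thick, 8 mm deep (x); black grip 14 (x) x 18 mm (y), z = 143 to 215. The stirrer, 120 g; hangs on either peg. Origin: middle of the lower end; z up, x along the peg away from the robot, y across the eye.
- paddle_eye (a point): the middle of the upper inside edge of the stirrer's eye (z = 137 mm on the stirrer); it lies on the peg's top when it hangs
- paddle_tip (a point): the middle of the paddle's lower edge (the stirrer's origin)
- rod: 215 mm high, from below: slim round 8 mm rod with a ball end; upright steel eye, opening 26 (y) x 34 mm (z = 103 to 137), bars 6 mm thick, 8 mm deep (x); black grip 14 (x) x 18 mm (y), z = 143 to 215. Not needed; hangs on the other peg. Origin: middle of the lower end; z up, x along the peg away from the robot, y across the eye.
- stand: fixed steel stand, base 90 x 200 mm, two 12 mm posts 140 mm apart, 221 mm high. From each an 8 mm peg, top at 209 mm, runs level along the stand's -x (to the robot) for 72 mm, then an upturned lip to 84 mm, 10 mm above the peg's top: lift a tool 10 to 26 mm to draw it off or on. Origin on the worktop between the posts' fronts; x away from the robot, y left.
- peg_left (a point): point on top of the left (+y) peg where a tool hangs, 45 mm in front of the stand's origin; axes as the stand's
- peg_right (a point): the same on the right (-y) peg
- jar: open round steel mill jar, fixed: outside diameter 112 mm (116 mm at the rim), inside about 100 mm, 55 mm high, floor 8 mm thick. Origin at the centre of its underside.
- jar_floor (a point): centre of the jar's inner floor, 8 mm above the worktop; axes parallel to the world's
- amber_bottle: brown glass bottle with white cap, 51 mm diameter, 96 mm high, stands to the left of the jar; origin under its centre; a bystander
- petri: flat round dish 90 mm diameter, 11 mm high, to the left of the brown bottle; origin under its centre; a bystander
- ball0: one of six white ceramic grinding balls, 16 mm diameter, 13 g, loose in one layer on the jar's floor; origin at its centre
- ball1: one of six white ceramic grinding balls, 16 mm diameter, 13 g, loose in one layer on the jar's floor; origin at its centre
- ball2: one of six white ceramic grinding balls, 16 mm diameter, 13 g, loose in one layer on the jar's floor; origin at its centre
- ball3: one of six white ceramic grinding balls, 16 mm diameter, 13 g, loose in one layer on the jar's floor; origin at its centre
- ball4: one of six white ceramic grinding balls, 16 mm diameter, 13 g, loose in one layer on the jar's floor; origin at its centre
- ball5: one of six white ceramic grinding balls, 16 mm diameter, 13 g, loose in one layer on the jar's floor; origin at its centre
Mind the look-alikes: they are no part of the job. Leave any yellow look-alike of the paddle alone.

How it is judged:
By the outcome, as a careful person would: the job done as asked, in the order asked, and still so for the second after the job is handed in, with the robot touching nothing.
It also fails if it takes over 64 s, if anything falls off the work surface, if the arm or the gripper's body presses on something with over 40 N, if the wrist force passes 120 N, or if a joint passes its speed limit or range.

## Working session

There is one attempt and no reset: what is moved stays moved. The work goes in short steps, each a Python script; the robot and the scene stay as the last script left them, time stands still between calls to the robot, and variables do not carry over. Pictures are saved under pics/ and viewed, at most 11 in all, crops included, and the job is handed in when it is done.

```bash
mkdir -p pics
cat > h.py <<'E'
import numpy as np,cv2
from bench import *
def ray(cam,px,P=None):
    P=P or camera_params(cam);K=np.array(P["K"]);T=np.array(P["camera_from_world"])
    d=np.array([(px[0]-K[0,2])/K[0,0],(px[1]-K[1,2])/K[1,1],1.])
    if cam=="wrist":
        r=np.hypot(d[0],d[1]);d=np.array([d[0]/r*np.sin(r),d[1]/r*np.sin(r),np.cos(r)]) if r>1e-9 else d
    R=T[:3,:3];return -R.T@T[:3,3],R.T@(d/np.linalg.norm(d))
def tri(rs):
    A=sum(np.eye(3)-np.outer(d,d) for o,d in rs);b=sum((np.eye(3)-np.outer(d,d))@o for o,d in rs)
    p=np.linalg.solve(A,b);return p,[round(1e3*np.linalg.norm(np.cross(p-o,d)),1) for o,d in rs]
def onz(r,z): o,d=r;return o+d*(z-o[2])/d[2]
def proj(cam,p):
    P=camera_params(cam);c=np.array(P["camera_from_world"])@np.append(p,1);v=np.array(P["K"])@c[:3];return v[:2]/v[2]
E
python3 - <<'E'
from h import *
ims=[]
for c in("scene","top"):
    im=read_camera(c);cv2.imwrite(f"pics/{c}0.png",im[:,:,::-1])
    for n in("paddle","paddle_eye","paddle_tip","rod","stand","peg_left","peg_right","jar","jar_floor","amber_bottle","petri","ball0"):
        print(c,n,[(np.round(d["at"]).tolist(),round(d["confidence"],2)) for d in tip_of(c,n)[:6]], [(np.round(d["at"]).tolist(),round(d["confidence"],2)) for d in look_for(c,n)[:3]] if n in("paddle","rod") else '')
print(read_time_s(),read_eef_pos(),read_tcp_rot(),read_finger_gap())
E
```

```text
scene paddle [([333.0, 347.0], 0.78), ([270.0, 373.0], 0.75), ([206.0, 312.0], 0.73)] [([340.0, 315.0], 0.96), ([188.0, 280.0], 0.93), ([263.0, 352.0], 0.78)]
scene paddle_eye [([338.0, 313.0], 0.72), ([193.0, 276.0], 0.65)] 
scene paddle_tip [([268.0, 375.0], 0.9), ([336.0, 349.0], 0.88), ([205.0, 308.0], 0.73)] 
scene rod [([370.0, 280.0], 0.87), ([283.0, 265.0], 0.43)] [([378.0, 234.0], 0.56), ([339.0, 313.0], 0.34), ([278.0, 272.0], 0.17)]
scene stand [([376.0, 335.0], 0.63)] 
scene peg_left [([376.0, 239.0], 0.91), ([265.0, 285.0], 0.44)] 
scene peg_right [([337.0, 316.0], 0.81), ([336.0, 348.0], 0.54)] 
scene jar [([280.0, 281.0], 0.72)] 
scene jar_floor [([279.0, 278.0], 0.57)] 
scene amber_bottle [([300.0, 234.0], 0.76)] 
scene petri [([314.0, 203.0], 0.94)] 
scene ball0 [([272.0, 269.0], 0.61), ([298.0, 267.0], 0.59), ([295.0, 284.0], 0.41), ([265.0, 284.0], 0.39), ([279.0, 290.0], 0.37)] 
top paddle [([317.0, 193.0], 0.65), ([413.0, 243.0], 0.63), ([390.0, 312.0], 0.62), ([385.0, 196.0], 0.61)] [([396.0, 183.0], 0.93), ([401.0, 319.0], 0.8), ([429.0, 237.0], 0.66)]
top padd
[... 293 characters left out ...]
67), ([351.0, 183.0], 0.38)] [([315.0, 179.0], 0.87), ([393.0, 180.0], 0.58), ([340.0, 270.0], 0.51)]
top stand [([349.0, 183.0], 0.86)] 
top peg_left [([340.0, 271.0], 0.68), ([316.0, 179.0], 0.67)] 
top peg_right [([397.0, 180.0], 0.58)] 
top jar [([336.0, 269.0], 0.58)] 
top jar_floor [([340.0, 270.0], 0.73)] 
top amber_bottle [([289.0, 278.0], 0.82)] 
top petri [([256.0, 272.0], 0.88), ([339.0, 266.0], 0.33)] 
top ball0 [([350.0, 276.0], 0.6), ([338.0, 254.0], 0.48), ([339.0, 283.0], 0.45), ([325.0, 258.0], 0.43), ([327.0, 276.0], 0.43), ([348.0, 261.0], 0.41)] 
1.5 [ 0.23310077 -0.60675473  0.25025355] [ 9.83231266e-01  1.82363036e-01  6.29984193e-06 -2.47974619e-05] 0.08524995749323205
```

View pics/scene0.png

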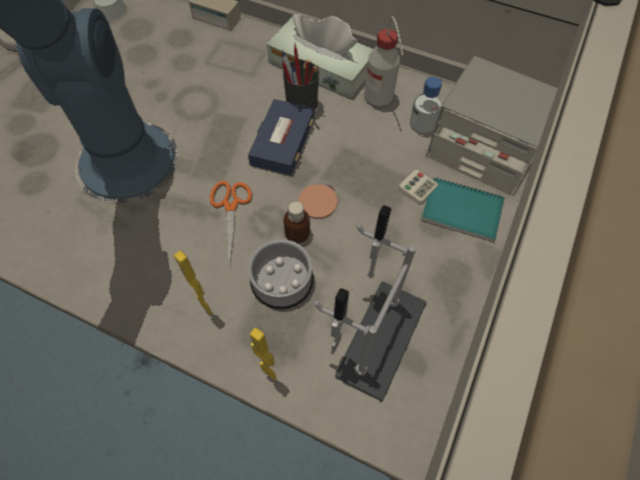

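View pics/top0.png

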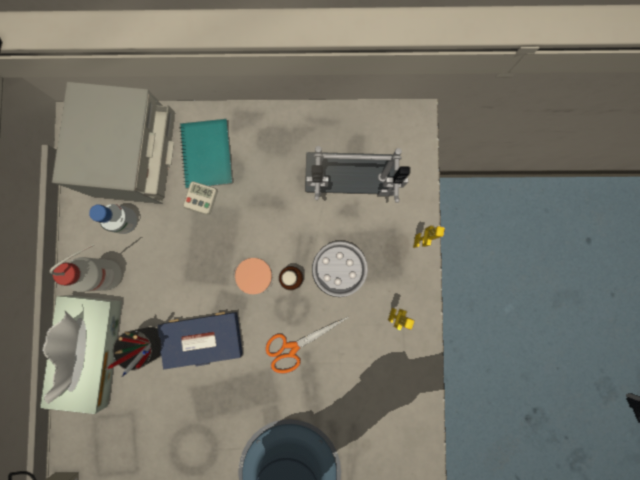

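The candidates for the paddle, in scene pixels, are:
- black grip on the right peg (340,315)
- black grip on the left peg (383,230), which looks like the slim rod
- yellow look-alikes standing at (188,280) and (263,352)

I choose the black one on the right peg. Next I triangulate it and check it in a close crop.

Run:
```python
from h import *
S=lambda *p:ray("scene",p); T=lambda *p:ray("top",p)
for n,s,t in [("paddle_eye/peg_right",(337.5,314.5),(396,180.5)),("rod/pegleft",(376,239),(316,179)),("paddle tip",(334.5,348),(383.5,194.5)),("jarfloor",(279.5,279),(340,270)),("stand",(376,335),(349,183)),
 ("yellow1",(188,280),(429,237)),("y1tip",(205.5,310),(414,241)),("yellow2",(263,352),(401,319)),("y2tip",(269,374),(390,313)),("bottle",(300,234),(289,278)),("petri",(314,203),(256,272))]:
    p,e=tri([S(*s),T(*t)]);print(n,p.round(4),e)
im=cv2.imread("pics/scene0.png")[200:400,290:450];a=cv2.resize(im,None,fx=3,fy=3,interpolation=3)
b=cv2.resize(cv2.imread("pics/top0.png")[140:210,300:420],(0,0),fx=2.6,fy=2.6,interpolation=3)
c=np.zeros((600,800,3),np.uint8);c[:,:480]=a;c[:182,480:792]=b;cv2.imwrite("pics/crop1.png",c)
print(camera_params("wrist"))
```

```text
paddle_eye/peg_right [ 0.5812 -0.2018  0.2098] [np.float64(0.5), np.float64(0.5)]
rod/pegleft [ 0.5849 -0.0618  0.2018] [np.float64(2.2), np.float64(2.2)]
paddle tip [ 0.5836 -0.2016  0.0582] [np.float64(1.7), np.float64(1.7)]
jarfloor [ 0.4288 -0.1105  0.0046] [np.float64(0.7), np.float64(0.7)]
stand [ 0.6291 -0.1307 -0.0113] [np.float64(5.1), np.float64(5.1)]
yellow1 [ 0.4445 -0.2563  0.3272] [np.float64(37.7), np.float64(37.7)]
y1tip [ 0.4464 -0.2543  0.2279] [np.float64(37.9), np.float64(37.9)]
yellow2 [ 0.3767 -0.2398 -0.1073] [np.float64(67.9), np.float64(67.9)]
y2tip [ 0.3769 -0.2401 -0.2779] [np.float64(66.8), np.float64(66.8)]
bottle [ 0.413   0.0038 -0.0186] [np.float64(2.4), np.float64(2.4)]
petri [0.4204 0.0701 0.0107] [np.float64(4.5), np.float64(4.5)]
{'K': array([[371.64829954,   0.        , 321.18833026],
       [  0.        , 371.64829954, 236.13787059],
       [  0.        ,   0.        ,   1.        ]]), 'camera_from_world': array([[ 3.58764699e-01, -9.33427977e-01, -3.20676700e-04,
        -6.48323289e-01],
       [-8.83833516e-01, -3.39813431e-01,  3.21504507e-01,
        -4.10840999e-02],
       [-3.00210272e-01, -1.15061043e-01, -9.46907994e-01,
         3.81676636e-01],
       [ 0.00000000e+00,  0.00000000e+00,  0.00000000e+00,
         1.00000000e+00]])}
```

View pics/crop1.png

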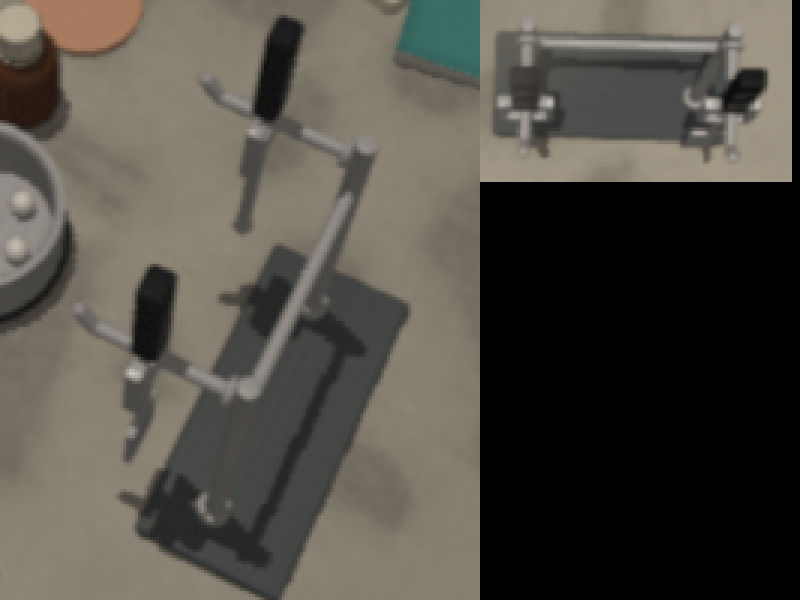

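The crop confirms the choice: the tool on the right peg ends in a broad flat paddle at crop (135,430), and the left one ends in a slim rod at (245,225). Next come two wrist views for accurate poses.

Run:
```python
from h import *
S=lambda *p:ray("scene",p); T=lambda *p:ray("top",p)
for n,s,t in [("y1",(188,280),(401,319)),("y1tip",(205.5,310),(390,313)),("y2",(263,352),(429,237)),("y2tip",(269,374),(414,241))]:
    print(n,*tri([S(*s),T(*t)]))
movel([0.30,-0.50,0.40],speed=0.3)
q=[1,0,0,0]
R=[]
names=("paddle","paddle_eye","paddle_tip","peg_left","peg_right","jar_floor","rod","stand")
for i,p in enumerate(([0.44,-0.20,0.40],[0.44,-0.12,0.40])):
    move_ptp(p,q);pause(.2)
    P=camera_params("wrist");im=read_camera("wrist");cv2.imwrite(f"pics/w{i}.png",im[:,:,::-1])
    T_=P["camera_from_world"];print("cam",(-T_[:3,:3].T@T_[:3,3]).round(3),read_eef_pos().round(4))
    for n in names: print(n,[(np.round(d["at"],1).tolist(),round(d["confidence"],2)) for d in tip_of("wrist",n)[:4]])
    np.savez(f"w{i}.npz",K=P["K"],T=T_)
print(read_time_s(),read_qpos())
```

```text
y1 [ 0.33140762 -0.22161955  0.12938456] [np.float64(1.9), np.float64(1.9)]
y1tip [ 0.33356332 -0.2204242  -0.0037191 ] [np.float64(0.6), np.float64(0.6)]
y2 [ 0.4915262  -0.27589526  0.1258009 ] [np.float64(2.8), np.float64(2.8)]
y2tip [ 0.49261402 -0.27498136 -0.0035835 ] [np.float64(0.7), np.float64(0.7)]
cam [ 0.523 -0.2    0.524] [ 0.4397 -0.2012  0.3999]
paddle [([331.4, 244.7], 0.96), ([322.7, 67.3], 0.85), ([373.8, 136.4], 0.77), ([267.5, 172.0], 0.74)]
paddle_eye [([388.5, 145.6], 0.96), ([319.9, 44.3], 0.95), ([337.5, 283.1], 0.93)]
paddle_tip [([332.7, 243.6], 0.94), ([373.9, 139.2], 0.85), ([320.6, 64.3], 0.81)]
peg_left [([160.3, 58.2], 0.82)]
peg_right [([321.5, 45.6], 0.92)]
jar_floor [([253.2, 181.7], 0.77), ([187.0, 193.1], 0.51)]
rod [([206.1, 67.0], 0.74)]
stand [([271.2, 38.7], 0.8)]
cam [ 0.523 -0.12   0.524] [ 0.4398 -0.1213  0.3998]
paddle [([392.0, 67.3], 0.84), ([428.7, 137.5], 0.76), ([383.5, 244.4], 0.64)]
paddle_eye [([406.0, 284.1], 0.9), ([461.1, 150.5], 0.88), ([331.6, 191.5], 0.63), ([417.0, 46.9], 0.59)]
paddle_tip [([388.7, 242.2], 0.93), ([387.7, 69.0], 0.88), ([425.7, 138.5], 0.73), ([310.5, 158.5], 0.24)]
peg_left [([250.3, 45.8], 0.96), ([387.2, 67.1], 0.22)]
peg_right [([418.0, 47.6], 0.98)]
jar_floor [([310.1, 178.1], 0.92)]
rod [([272.3, 63.4], 0.93)]
stand [([328.0, 39.5], 0.71)]
5.2667 [ 0.54777494 -0.07969697 -0.34612122  1.81700269 -0.02745008  1.39967792
 -1.36368054]
```

View pics/w0.png

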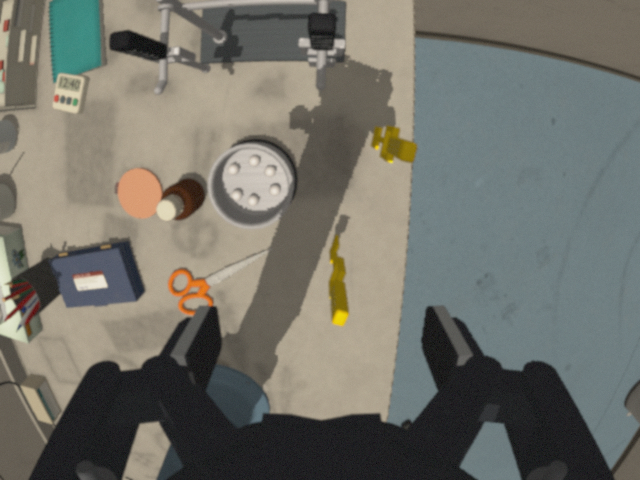

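View pics/w1.png

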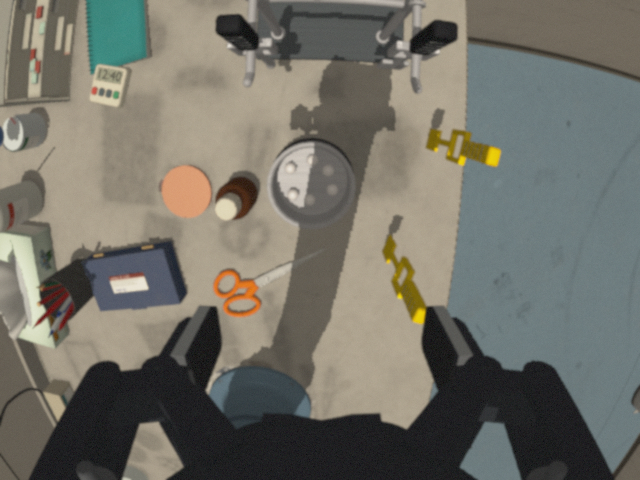

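The wrist views show the stand at the top, with pegs at w0 (321,45) and (160,58) and at w1 (418,47) and (250,46). The jar is at w0 (253,181) with six balls in a ring. The yellow look-alikes stand upright at w0 (395,145) and (338,285).

```bash
cat >> h.py <<'E'
def wray(i,px):
    z=np.load(f"w{i}.npz");return ray("wrist",px,{"K":z["K"],"camera_from_world":z["T"]})
E
python3 - <<'E'
from h import *
S=lambda *p:ray("scene",p); T=lambda *p:ray("top",p)
for n,a in {"pegR":[S(337.5,314.5),T(396.5,180.3),wray(0,(320.7,45)),wray(1,(417.7,47.3))],"pegR_w":[wray(0,(320.7,45)),wray(1,(417.7,47.3))],
"pegL":[S(376,239),T(316,179),wray(0,(160.3,58.2)),wray(1,(250.3,45.8))],"pegL_w":[wray(0,(160.3,58.2)),wray(1,(250.3,45.8))],
"jarfloor":[S(279.5,279),T(340,270),wray(0,(253.2,181.7)),wray(1,(310.1,178.1))],
"tip":[S(334.5,348),T(383,194),wray(0,(321.6,65.8)),wray(1,(390,68))],
"stand":[T(349,183),wray(0,(271.2,38.7)),wray(1,(328,39.5))],
"griptop":[wray(0,(322,20)),wray(1,(447,32))],
}.items(): p,e=tri(a);print(n,p.round(4),np.array(e))
# rim ellipse of jar in views: inside? check ball positions
a=cv2.imread("pics/w0.png")[0:110,120:380];b=cv2.imread("pics/w1.png")[0:110,200:460]
c=np.vstack([cv2.resize(x,None,fx=2.7,fy=2.7,interpolation=3) for x in(a,b)]);cv2.imwrite("pics/crop2.png",c);print(c.shape)
E
```

```text
pegR [ 0.5821 -0.2012  0.2107] [1.6 1.1 1.6 1.6]
pegR_w [ 0.5819 -0.1996  0.2151] [0.8 0.8]
pegL [ 0.584  -0.0603  0.2043] [3.8 2.3 4.  1. ]
pegL_w [ 0.581  -0.0623  0.2171] [1.4 1.4]
jarfloor [ 0.4295 -0.1063  0.0022] [2.9 4.8 4.7 4.2]
tip [ 0.5837 -0.2017  0.0611] [2.  3.1 1.4 2.4]
stand [ 0.6281 -0.1309  0.0013] [6.2 4.4 2.5]
griptop [ 0.5823 -0.2005  0.289 ] [1.4 1.4]
(594, 702, 3)
```

View pics/crop2.png

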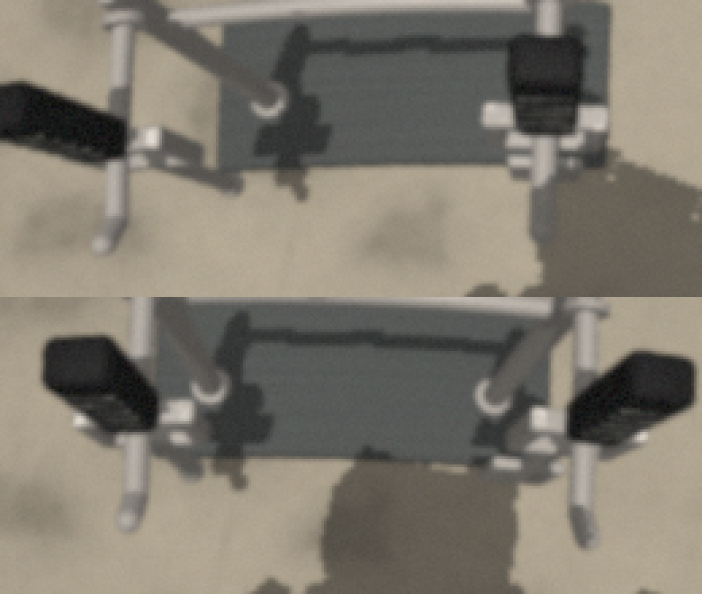

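```bash
cat > rim.py <<'E'
from h import *
from scipy.ndimage import map_coordinates
def pj(K,T,X,fish):
    c=X@T[:3,:3].T+T[:3,3]
    if fish:
        r=np.hypot(c[:,0],c[:,1]);th=np.arctan2(r,c[:,2]);u=c[:,:2]/r[:,None]*th[:,None]
    else: u=c[:,:2]/c[:,2:]
    return u*K[0,0]+K[:2,2]
th=np.linspace(0,2*np.pi,180,endpoint=False)
V=[]
for n in("scene0","top0","w0","w1"):
    if n[0]=="w": z=np.load(n+".npz");K,T=z["K"],z["T"]
    else: P=camera_params(n[:-1]);K,T=np.array(P["K"]),np.array(P["camera_from_world"])
    g=cv2.GaussianBlur(cv2.imread(f"pics/{n}.png",0).astype(float),(0,0),1.2)
    V.append((n,K,T,np.hypot(cv2.Sobel(g,6,1,0),cv2.Sobel(g,6,0,1))))
def score(v,x,y):
    n,K,T,G=v;s=0
    for r in(.050,.058):
        X=np.c_[x+r*np.cos(th),y+r*np.sin(th),np.full(180,.055)]
        u=pj(K,T,X,n[0]=="w");s+=np.minimum(map_coordinates(G,[u[:,1],u[:,0]],order=1),60).mean()
    return s
xs=np.arange(.41,.45,.001);ys=np.arange(-.13,-.085,.001)
tot=0
for v in V:
    M=np.array([[score(v,x,y) for y in ys] for x in xs]);tot=tot+M/M.max();i,j=np.unravel_index(M.argmax(),M.shape);print(v[0],xs[i].round(4),ys[j].round(4),M.max().round(1))
i,j=np.unravel_index(tot.argmax(),tot.shape);print("all",xs[i],ys[j])
E
python3 rim.py
python3 - <<'E'
from h import *
q=[1,0,0,0]
for p in([.582,-.2005,.252],[.582,-.2005,.35],[.515,-.2,.3],[.43,-.11,.19],[.46,-.08,.19],[.40,-.14,.19]): print(p,inverse_kinematics(p,q))
E
```

```text
scene0 0.436 -0.11 100.2
top0 0.436 -0.11 93.5
w0 0.431 -0.105 98.7
w1 0.434 -0.113 71.3
all 0.437 -0.11099999999999999
[0.582, -0.2005, 0.252] [ 0.53896007  0.34011572 -0.33706377  1.66773015  0.1209354   1.15427158
 -1.40003946]
[0.582, -0.2005, 0.35] [ 0.54325151  0.27318562 -0.34087695  1.54722096  0.0928501   1.33717003
 -1.3782435 ]
[0.515, -0.2, 0.3] [ 0.57230799  0.17579307 -0.30877969  1.76411488  0.05682807  1.21037368
 -1.32286006]
[0.43, -0.11, 0.19] [ 0.52664744  0.08249014 -0.38051106  2.116122    0.03765188  0.94919237
 -1.44541988]
[0.46, -0.08, 0.19] [ 0.48455553  0.13217438 -0.42282287  2.06532856  0.06621823  0.95664545
 -1.5439915 ]
[0.4, -0.14, 0.19] [ 0.56946164  0.03871556 -0.33357833  2.15990144  0.01563525  0.94516584
 -1.34383779]
```

Run:
```python
from h import *
q=[1,0,0,0]
move_ptp([.582,-.2005,.35],q)
movel([.582,-.2005,.252],speed=.12)
print(read_eef_pos(),read_ft_force())
move_gripper(0.0,50);pause(.2)
print(read_finger_gap(),read_grasp_force(),read_ft_force(),read_eef_pos())
e=read_eef_pos();np.save("grasp.npy",e)
movel([.582,-.2005,.270],speed=.1);pause(.1)
print(read_ft_force(),read_eef_pos(),read_time_s())
im=read_camera("scene");cv2.imwrite("pics/s1.png",im[200:400,270:470,::-1].repeat(3,0).repeat(3,1))
for n in("paddle_tip","paddle_eye"):print([(np.round(d["at"]).tolist(),round(d["confidence"],2)) for d in tip_of("scene",n)[:4]])
```

```text
[ 0.58266159 -0.20058798  0.25318876] [ 0.46003967 -0.14087575  0.56769128]
0.017901310623137236 50.686123967170715 [-1.43059399 -0.26124163  1.09692871] [ 0.58211247 -0.20084162  0.25226529]
[ 1.13973727  0.29383695 -1.6386164 ] [ 0.58161334 -0.20020996  0.26936198] 8.2083
[([268.0, 372.0], 0.78), ([204.0, 305.0], 0.57), ([337.0, 342.0], 0.54)]
[([189.0, 277.0], 0.73), ([260.0, 348.0], 0.72), ([340.0, 308.0], 0.64), ([284.0, 263.0], 0.25)]
```

View pics/s1.png

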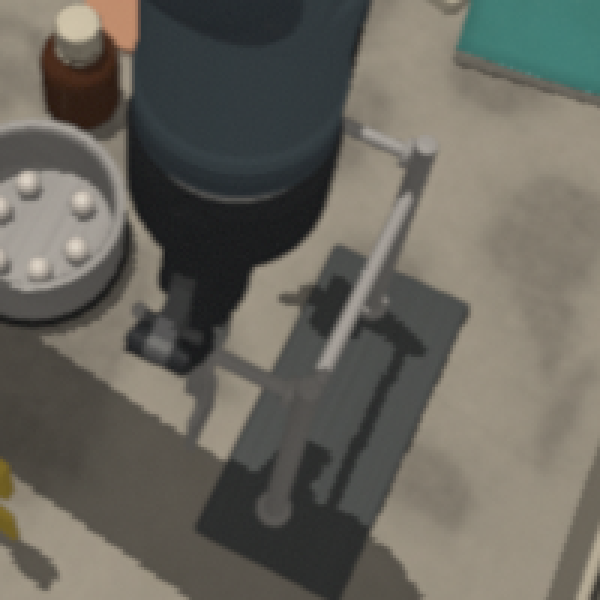

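The paddle is held (gap 18 mm, weight felt) and has lifted at scene pixel (337,342). Now I draw it off the peg and move over the jar.

Run:
```python
from h import *
for x in(.56,.54,.515):
    movel([x,-.2005,.270],speed=.12);print(read_ft_force().round(2),read_eef_pos().round(4))
movel([.50,-.19,.30],speed=.2)
movel([.434,-.110,.27],speed=.2);pause(.3)
print(read_eef_pos(),read_time_s(),read_ft_force())
for c in("scene","top","wrist"):
    P=camera_params(c);im=read_camera(c);cv2.imwrite(f"pics/j_{c}.png",im[:,:,::-1])
    print(c,[(n,[(np.round(d["at"],1).tolist(),round(d["confidence"],2)) for d in tip_of(c,n)[:4]]) for n in("paddle_tip","paddle_eye","jar_floor","ball0")])
    if c=="wrist":np.savez("w2.npz",K=P["K"],T=P["camera_from_world"])
a=cv2.imread("pics/j_scene.png")[190:340,200:400];b=cv2.imread("pics/j_wrist.png")[60:360,120:520]
c=np.vstack([cv2.resize(a,(400,300),interpolation=3),b]);cv2.imwrite("pics/j.png",c)
```

```text
[ 0.56  0.2  -1.74] [ 0.5597 -0.2009  0.2699]
[-0.61  0.21 -1.43] [ 0.5404 -0.2007  0.2701]
[ 0.11 -0.31 -1.22] [ 0.5155 -0.2007  0.2702]
[ 0.43466824 -0.11077781  0.2702408 ] 10.6833 [ 0.16244895  0.21286675 -0.88553087]
scene [('paddle_tip', [([282.3, 259.6], 0.88), ([265.2, 373.9], 0.79), ([205.8, 306.8], 0.76)]), ('paddle_eye', [([190.5, 274.2], 0.93), ([274.4, 219.8], 0.8), ([259.8, 347.6], 0.6)]), ('jar_floor', [([279.6, 280.9], 0.95)]), ('ball0', [([300.7, 272.0], 0.64), ([269.9, 268.8], 0.58), ([282.9, 292.1], 0.56), ([295.6, 279.6], 0.53)])]
top [('paddle_tip', []), ('paddle_eye', [([426.1, 235.2], 0.9)]), ('jar_floor', []), ('ball0', [])]
wrist [('paddle_tip', [([320.6, 210.7], 0.89), ([467.5, 144.0], 0.87), ([413.1, 278.9], 0.87)]), ('paddle_eye', [([320.3, 284.4], 0.85), ([533.0, 165.8], 0.59), ([447.7, 341.3], 0.56)]), ('jar_floor', [([320.1, 196.5], 0.87)]), ('ball0', [([319.1, 169.5], 0.53), ([292.6, 182.2], 0.51), ([294.2, 210.9], 0.51), ([344.1, 210.0], 0.5)])]
```

View pics/j.png

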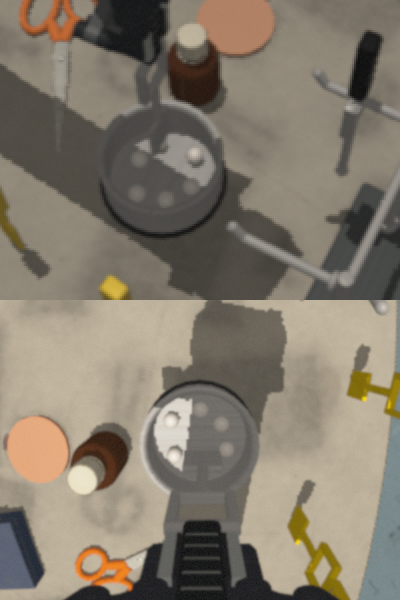

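The paddle is over the jar with its tip at scene (282,260) and wrist (321,211). The jar floor is at wrist (320,197), with the balls in a ring. I now compare the tip and the jar numerically.

```bash
python3 - <<'E'
from h import *
print("tip",tri([ray("scene",(282.3,259.6)),wray(2,(320.6,210.7))]))
print("floor scene",onz(ray("scene",(279.6,280.9)),.008),"wrist",onz(wray(2,(320.1,196.5)),.008), "w0",onz(wray(0,(253.2,181.7)),.008),"w1",onz(wray(1,(310.1,178.1)),.008),"top",onz(ray("top",(340,270)),.008))
print("balls",*[onz(wray(2,b),.016).round(3) for b in[(319.1,169.5),(292.6,182.2),(294.2,210.9),(344.1,210)]])
print("balls0",*[onz(ray("scene",b),.016).round(3) for b in[(272,269),(298,267),(295,284),(265,284),(279,290)]])
E
sed -e 's/("scene0","top0","w0","w1")/("w2",)/' -e 's#pics/{n}#pics/j_wrist#' rim.py > rim2.py; python3 rim2.py
```

```text
tip (array([ 0.43772971, -0.10751324,  0.08921038]), [np.float64(1.2), np.float64(1.2)])
floor scene [ 0.43216998 -0.11480355  0.008     ] wrist [ 0.43056206 -0.10686119  0.008     ] w0 [ 0.42941677 -0.10275881  0.008     ] w1 [ 0.43374457 -0.10378224  0.008     ] top [ 0.42811482 -0.11075555  0.008     ]
balls [ 0.461 -0.106  0.016] [ 0.448 -0.078  0.016] [ 0.417 -0.08   0.016] [ 0.418 -0.132  0.016]
balls0 [ 0.41  -0.102  0.016] [ 0.452 -0.078  0.016] [ 0.463 -0.111  0.016] [ 0.413 -0.135  0.016] [ 0.442 -0.135  0.016]
w2 0.43 -0.106 72.7
all 0.43 -0.10599999999999998
```

```bash
cat > stir.py <<'E'
from h import *
C=np.array([.432,-.1105]);z=.1923
movel([*C,.25],speed=.15);movel([*C,z],speed=.06);pause(.15)
print(read_eef_pos(),read_ft_force(),read_time_s())
f0=read_ft_force();r=.028;N=14;mx=0;ps=[];ok=True
for k in range(int(2.25*N)+1):
    a=np.pi/2+2*np.pi*k/N
    movel([C[0]+r*np.cos(a),C[1]+r*np.sin(a),z],speed=.08)
    f=read_ft_force()-f0;ps.append(read_eef_pos());mx=max(mx,np.hypot(f[0],f[1]))
    if np.linalg.norm(f)>15: print("ABORT",k,f);ok=False;break
ps=np.array(ps);print(ok,"maxF",mx,"r",np.hypot(*(ps[:,:2]-C).T).min(),"z",ps[:,2].min(),ps[:,2].max(),read_time_s(),read_finger_gap())
E
python3 stir.py
```

```text
[ 0.4324117  -0.11060356  0.19281546] [ 0.33352456 -0.53608707 -1.57828287] 12.975
True maxF 5.302449050448903 r 0.024868814780706024 z 0.1918292907340383 0.19297332527661124 23.0333 0.01753020957705933
```

Run:
```python
from h import *
movel([.432,-.1105,.1923],speed=.1);movel([.434,-.1105,.27],speed=.12);pause(.3)
print(read_eef_pos(),read_ft_force(),read_finger_gap())
for c in("scene","wrist"):
    P=camera_params(c);im=read_camera(c);cv2.imwrite(f"pics/k_{c}.png",im[:,:,::-1])
    print(c,[(n,[(np.round(d["at"],1).tolist(),round(d["confidence"],2)) for d in tip_of(c,n)[:6]]) for n in("paddle_tip","paddle_eye","ball0")])
    if c=="wrist":np.savez("w3.npz",K=P["K"],T=P["camera_from_world"])
a=cv2.imread("pics/k_scene.png")[190:340,200:400];b=cv2.imread("pics/k_wrist.png")[60:360,120:520]
cv2.imwrite("pics/k.png",np.vstack([cv2.resize(a,(400,300),interpolation=3),b]));print(read_time_s())
```

```text
[ 0.43355759 -0.11040414  0.26926856] [-0.23361154  0.1837233  -1.74686782] 0.017680559994562074
scene [('paddle_tip', [([277.2, 259.9], 0.93), ([267.6, 371.9], 0.87), ([205.1, 310.4], 0.77)]), ('paddle_eye', [([259.1, 347.0], 0.98), ([192.6, 277.6], 0.76)]), ('ball0', [([305.1, 269.9], 0.64), ([269.2, 262.3], 0.61), ([302.0, 285.8], 0.5), ([259.9, 267.7], 0.38)])]
wrist [('paddle_tip', [([413.7, 277.9], 0.95), ([320.1, 214.2], 0.76), ([467.1, 144.1], 0.57), ([319.9, 197.9], 0.52), ([324.6, 211.8], 0.36)]), ('paddle_eye', [([321.8, 285.2], 0.91), ([446.4, 343.1], 0.8), ([535.7, 159.8], 0.57)]), ('ball0', [([291.9, 167.8], 0.74), ([287.1, 219.9], 0.58), ([330.8, 162.2], 0.51), ([298.2, 229.2], 0.5), ([317.4, 231.8], 0.45), ([316.0, 157.7], 0.44)])]
24.9667
```

View pics/k.png

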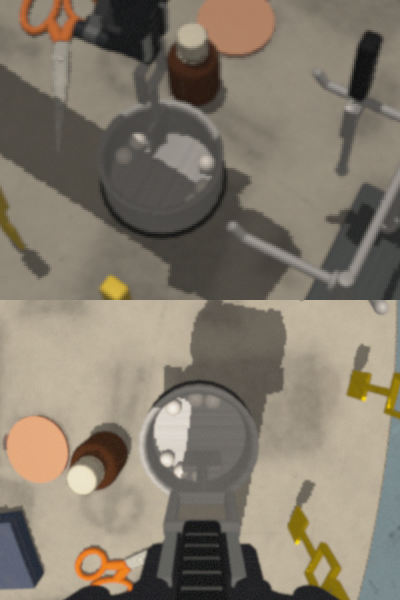

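All six balls are still in the jar, spread along its wall, at wrist crop (175,408), (197,400), (213,402), (167,457), (180,470) and (198,472). The tool is barely tilted, so I hang it back by the reverse path.

Run:
```python
from h import *
movel([.50,-.19,.30],speed=.18);movel([.515,-.2005,.270],speed=.12);pause(.2)
f0=read_ft_force()
for x in(.53,.54,.55,.56,.572,.582):
    movel([x,-.2005,.270],speed=.08);f=read_ft_force()-f0;print(x,f.round(2),read_eef_pos().round(4))
    if np.linalg.norm(f)>8: print("STOP");break
else:
    pause(.2)
    for z in(.262,.257,.2545,.2530,.252):
        movel([.582,-.2005,z],speed=.05);f=read_ft_force()-f0;print(z,f.round(2),read_eef_pos().round(4))
        if f[2]>3: break
im=read_camera("scene");cv2.imwrite("pics/s2.png",im[200:400,270:470,::-1].repeat(3,0).repeat(3,1))
print([(n,[(np.round(d["at"],1).tolist(),round(d["confidence"],2)) for d in tip_of("scene",n)[:4]]) for n in("paddle_tip","paddle_eye")],read_time_s())
```

```text
0.53 [-0.82 -0.08 -0.87] [ 0.5306 -0.2002  0.2702]
0.54 [-0.25 -0.2  -0.96] [ 0.5403 -0.2003  0.27  ]
0.55 [-0.05 -0.81 -0.93] [ 0.5503 -0.2003  0.27  ]
0.56 [-0.94  0.   -0.88] [ 0.5603 -0.2003  0.27  ]
0.572 [-1.29 -0.89 -0.9 ] [ 0.5722 -0.2003  0.27  ]
0.582 [ 0.27 -0.38 -1.07] [ 0.5821 -0.2003  0.27  ]
0.262 [-1.05 -1.14 -1.04] [ 0.5813 -0.2004  0.2611]
0.257 [-0.66  0.47 -0.14] [ 0.5816 -0.2004  0.2564]
0.2545 [ 0.36  0.03 -0.55] [ 0.5819 -0.2005  0.2543]
0.253 [-0.3  -0.81  0.05] [ 0.5819 -0.2005  0.2529]
0.252 [ 0.27 -0.31  1.07] [ 0.5822 -0.2006  0.2524]
[('paddle_tip', [([266.2, 372.3], 0.92), ([336.4, 344.7], 0.65), ([204.3, 310.0], 0.65)]), ('paddle_eye', [([260.2, 350.6], 0.97), ([334.3, 315.7], 0.66), ([338.7, 312.3], 0.56)])] 29.7583
```

View pics/s2.png

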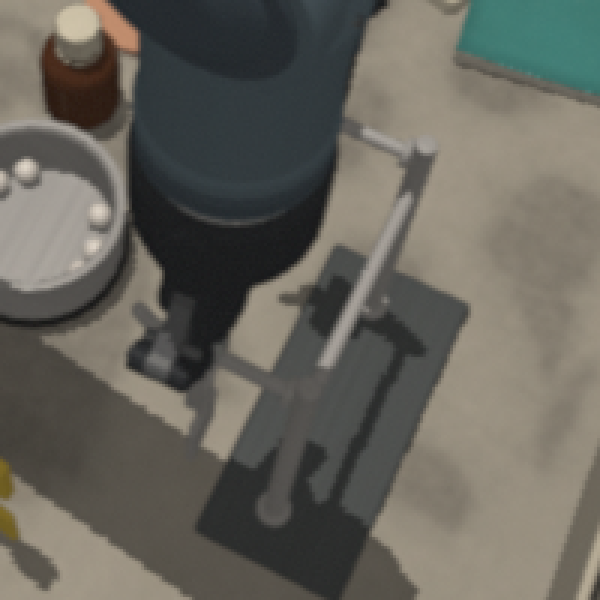

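The stirrer sits on the right peg as before, tip at crop (195,445), and the force shows first contact. I seat it, release and check.

Run:
```python
from h import *
movel([.582,-.2005,.2512],speed=.04);print(read_ft_force(),read_eef_pos())
move_gripper(.03);pause(.3);move_gripper(.085);pause(.2)
print(read_finger_gap(),read_ft_force())
movel([.582,-.2005,.37],speed=.12)
move_ptp([.44,-.20,.40],[1,0,0,0]);pause(1)
ims=[]
for c in("scene","wrist"):
    im=read_camera(c);ims.append(im)
    print(c,[(n,[(np.round(d["at"],1).tolist(),round(d["confidence"],2)) for d in tip_of(c,n)[:6]]) for n in("paddle_tip","paddle_eye","amber_bottle","petri","rod","ball0")])
a=cv2.resize(np.ascontiguousarray(ims[0][190:400,220:460,::-1]),None,fx=1.6,fy=1.6,interpolation=3);b=np.ascontiguousarray(ims[1][0:236,60:460,::-1])
c=np.zeros((590,400,3),np.uint8);c[:a.shape[0],:a.shape[1]]=a;c[340:576]=b;cv2.imwrite("pics/end.png",c);print(read_time_s())
```

```text
[-1.40367467  1.12500424  5.02909849] [ 0.58226858 -0.20058221  0.25214673]
0.0851879509786861 [-0.04338966 -0.27189914 -0.501491  ]
scene [('paddle_tip', [([334.3, 347.3], 0.89), ([200.3, 308.0], 0.88), ([267.0, 375.4], 0.71)]), ('paddle_eye', [([260.6, 349.3], 0.91), ([338.7, 314.0], 0.73), ([189.6, 277.6], 0.58)]), ('amber_bottle', [([297.9, 232.1], 0.83), ([316.9, 200.2], 0.54)]), ('petri', [([313.6, 201.4], 0.91)]), ('rod', [([370.3, 277.8], 0.66), ([260.2, 265.5], 0.22)]), ('ball0', [([302.2, 270.5], 0.62), ([270.9, 260.6], 0.44), ([280.0, 261.1], 0.42), ([299.5, 287.4], 0.42), ([259.8, 264.7], 0.39), ([333.8, 344.4], 0.2)])]
wrist [('paddle_tip', [([333.6, 243.7], 0.74), ([233.0, 200.3], 0.4), ([324.2, 46.8], 0.32)]), ('paddle_eye', [([322.3, 43.7], 0.98), ([393.8, 147.2], 0.9), ([335.7, 287.7], 0.87)]), ('amber_bottle', [([189.6, 194.5], 0.79)]), ('petri', [([139.5, 192.8], 0.82), ([161.2, 57.6], 0.69)]), ('rod', []), ('ball0', [([233.9, 159.3], 0.69), ([251.6, 153.0], 0.68), ([241.8, 203.5], 0.59), ([232.9, 199.2], 0.46), ([259.1, 153.9], 0.41), ([255.6, 207.7], 0.4)])]
34.85
```

View pics/end.png

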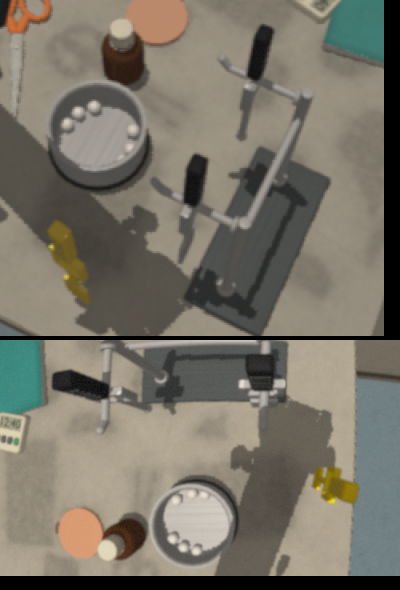

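The final view shows the paddle hanging on the right peg at crop (195,185), the rod on the left peg at (260,50), all six balls in the jar, and the bottle and dish unmoved.

```bash
python3 -c "
from bench import *
print(sign_off())"
```

```text
the job is handed in; nothing more can be done
None
```

Job handed in at about 35 s: the paddle stirred the balls with 2¼ circles of about 25–28 mm radius and hangs on its peg again; in the final pictures all six balls are in the jar and the rod, bottle and dish look unmoved.

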